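Change over the dust-extraction ports at the bench

TASK

Change the bench's dust extraction over from the red port to the blue one: turn the isolator's red bar handle fully OFF before touching the gates, push the red gate's knob fully home and pull the blue gate's knob fully out while it is off, then turn the isolator fully ON again. Leave the yellow gate home and do not disturb anything else on the bench.

Things in the scene. Friction and masses are not known exactly. Their poses are not given: they have to be found in the camera images.
- red_gate (a joint): slide of the gate with the red knob, in m: 0 = home (blade pushed right in, port shut), 0.060 = pulled right out (port open), hard stops at both. Stiff (about 4 N), with a spring detent at each end that takes about 8 N to leave. starts 45 to 60 mm out.
- red_knob (a point): red upright round knob, 22 mm wide, 42 tall: its axis 85 mm above the bench (knob top 102, on a steel blade 52 wide, top 60). It slides level: +x of this frame = push home, -x = pull out (roughly towards the robot). When home its axis is 75 mm before the axis of the port (fixed black collar 68 in diameter, top 115) and 33 mm before the housing (fixed, 84 x 84, top 66).
- blue_gate (a joint): slide of the gate with the blue knob, in m: 0 = home (blade pushed right in, port shut), 0.060 = pulled right out (port open), hard stops at both. Stiff (about 4 N), with a spring detent at each end that takes about 8 N to leave. starts home.
- blue_knob (a point): blue upright round knob, 22 mm wide, 42 tall: its axis 85 mm above the bench (knob top 102, on a steel blade 52 wide, top 60). It slides level: +x of this frame = push home, -x = pull out (roughly towards the robot). When home its axis is 75 mm before the axis of the port (fixed black collar 68 in diameter, top 115) and 33 mm before the housing (fixed, 84 x 84, top 66).
- yellow_gate (a joint): slide of the gate with the yellow knob, in m: 0 = home (blade pushed right in, port shut), 0.060 = pulled right out (port open), hard stops at both. Stiff (about 4 N), with a spring detent at each end that takes about 8 N to leave. starts home and stays home.
- yellow_knob (a point): yellow upright round knob, 22 mm wide, 42 tall: its axis 85 mm above the bench (knob top 102, on a steel blade 52 wide, top 60). It slides level: +x of this frame = push home, -x = pull out (roughly towards the robot). When home its axis is 75 mm before the axis of the port (fixed black collar 68 in diameter, top 115) and 33 mm before the housing (fixed, 84 x 84, top 66).
- isolator (a joint): rotary handle of the isolator, rad: 0 = OFF (white line on the handle points at the white dot), 1.31 = ON (at the green dot), growing clockwise seen from above; hard stop and detent at each end (about 0.17 N m to leave). Starts ON.
- isolator_grip (a point): on the vertical turning axis of the red bar handle, 97 mm above the bench. The frame turns with it: x along the bar towards its white line. Bar 62 mm long, 14 wide, top 112, on a red disc (50 in diameter, top 78) on a fixed grey box 90 x 90, 70 tall, with a yellow disc on top. Both dots lie on the side away from the robot, white (OFF) left, green (ON) right.
- glue: bystander, loose: white glue bottle, 44 mm diameter, 130 mm tall; origin at the centre of its underside. Leave it where it is.
- jar: bystander, loose: amber screw jar, 44 mm diameter, 90 mm tall; origin at the centre of its underside. Leave it where it is.
- offcut: bystander, loose: timber offcut 130 (its x) x 36 x 44 mm tall; origin at the centre of its underside. Leave it where it is.
- mug: bystander, loose: blue mug, 76 mm diameter, 85 mm tall, handle at its +y; origin at the centre of its underside. Leave it where it is.
- tape: bystander, loose: yellow tape measure 65 (its x) x 60 x 36 mm tall; origin at the centre of its underside. Leave it where it is.
- hammer: bystander, loose: hammer lying along its x, 260 mm long, 26 mm thick, head (about 90 mm wide) at +x; origin at the centre of its underside (at mid-length). Leave it where it is.
- screwdriver: bystander, loose: red screwdriver lying along its x, 200 mm long, 26 mm thick; origin at the centre of its underside (at mid-length). Leave it where it is.
- tin: bystander, loose: green tin, 50 mm diameter, 70 mm tall; origin at the centre of its underside. Leave it where it is.

How it is judged:
By the outcome, as a careful person would: the job done as asked, in the order asked, and still so for the second after the job is handed in, with the robot touching nothing.
It also fails if it takes over 67 s, if anything falls off the work surface, if the arm or the gripper's body presses on something with over 40 N, if the wrist force passes 120 N, or if a joint passes its speed limit or range.

ROBOT

A 6-joint arm with a two-finger parallel gripper is mounted at the origin on the work surface. World frame = base frame: x ahead of the robot, y to its left, z up, the work surface at z = 0. Lengths are in mm, angles in rad, forces in N, time in s.
With the tool pointing down it reaches from about 400 to 825 mm from the base axis. Payload 7 kg.
Tool frame: the origin (TCP) lies at the very end of the fingers, on their centre line; the grasp point (between the pads) lies 19 mm behind it; z points along the fingers, y is the direction in which the jaws open and shut (so a half turn about z gives the same grasp; the last joint's range is limited). The gripper opens to 88 mm and grips with 3 to 60 N. Pads are 19 mm wide; open, the fingers measure 130 mm over their backs; the gripper's body (78 mm by 193 mm) begins 47 mm behind the grasp point.
Start: joints at [-0.879, 0.359, 0.012, 0, -1.224, -0.288], TCP at [265.19, -620.701, 226.561] pointing down, gripper open.
Joint ranges: [-3.07, 3.07], [-1.43, 2.12], [-1.02, 1.25], [-3.03, 1.67], [-3.05, -0], [-3.03, 3.03]. Speed limits (rad/s): [2.39, 2.39, 3.01, 3.14, 3.14, 3.14].

INTERFACE

Orientations are given as a unit quaternion [x, y, z, w].
In Python, from plant import bot gives the robot as it stands. Calls block until the motion is done:
- bot.move_ptp(position, orientation): joint-space move of the TCP to a pose.
- bot.line_to(position, velocity=150, ori=None): straight line of the TCP; ori=None keeps the orientation; velocity is the mean speed in mm/s.
- bot.move_joints(angles): joint-space move.
- bot.move_gripper(opening, force=None): finger opening in mm; force is the grip in N (None keeps the last); returns when the fingers have stopped.
- bot.pause(seconds).
- bot.solve_ik(position, orientation): joint angles nearest the present ones, or None.
- bot.read_state(): the state.
- bot.camera(name): name is "scene" or "top"; returns the picture (400x640x3 uint8, red, green, blue); there is no depth.
- bot.get_calibration(name): a dict with "fx", "fy", "cx", "cy" (pixels), "view" (4x4, takes a point from world to camera coordinates). Camera axes: x right, y up, looking along -z (the intrinsics and any distortion apply to the point x, -y, -z); pixel columns grow to the right and rows downward; lengths in mm; the calibration is good to about 2 mm. A picture is of the moment at which its call begins. get_calibration takes no time and is no camera call.
A pose or a line that the arm cannot do raises bot.Unreachable and nothing moves.
- bot.close_job(): hands the job in, once; it reports no verdict.
The state is a dict: "t": time; "joint_pos": joint angles; "qvel": joint speeds; "tau": joint torques, N m; "tcp_pos": TCP position; "eef_rot": TCP orientation; "contact_force": force on the tool from outside, world axes, zero at the start; "moment": the same for the moment, N m; "width": finger opening in mm.
Only numpy, scipy, OpenCV 4.12 (cv2) and the standard library are available. Lean on these libraries where they do the work, as an engineer would, in place of code of your own. Each camera call takes 0.05 s, during which the arm holds its last target. There are 200 camera calls.

## Working session

There is one attempt and no reset: what is moved stays moved. The work goes in short steps, each a Python script; the robot and the scene stay as the last script left them, time stands still between calls to the robot, and variables do not carry over. Pictures are saved under pics/ and viewed, about 8 in all and at most 12, crops included, and the job is handed in when it is done.

```bash
mkdir -p pics; ls; python3 - <<'E'
from plant import bot
import cv2,numpy as np
np.set_printoptions(suppress=True,precision=3)
for n in("scene","top"):
    im=bot.camera(n); cv2.imwrite(f"pics/{n}0.png",im[...,::-1])
    print(n,bot.get_calibration(n))
print(bot.read_state())
E
```

```text
pics
scene {'fx': 427.70166472166994, 'fy': 427.70166472166994, 'cx': 321.5106835705174, 'cy': 203.6705596044166, 'view': array([[    0.327,     0.945,     0.016,  -145.523],
       [   -0.775,     0.259,     0.576,   392.226],
       [    0.54 ,    -0.201,     0.817, -1586.167],
       [    0.   ,     0.   ,     0.   ,     1.   ]])}
top {'fx': 413.9780981182499, 'fy': 413.9780981182499, 'cx': 324.3583034370826, 'cy': 205.08721155700724, 'view': array([[   -0.027,    -0.999,    -0.023,     2.545],
       [    0.992,    -0.03 ,     0.121,  -578.29 ],
       [   -0.122,    -0.019,     0.992, -1190.484],
       [    0.   ,     0.   ,     0.   ,     1.   ]])}
{'t': 0.1, 'joint_pos': array([-0.879,  0.359,  0.011, -0.   , -1.224, -0.288]), 'qvel': array([ 0.001, -0.004,  0.002,  0.003,  0.001,  0.001]), 'tau': array([ -0.001, -58.416,  29.375,   7.016,   0.01 ,  -0.   ]), 'tcp_pos': array([ 264.99 , -620.31 ,  225.687]), 'eef_rot': array([-0.2  ,  0.98 ,  0.001, -0.   ]), 'contact_force': array([-0.926, -0.487,  0.165]), 'moment': array([ 0.034, -0.011, -0.035]), 'width': 87.66807855921121}
```

View pics/scene0.png

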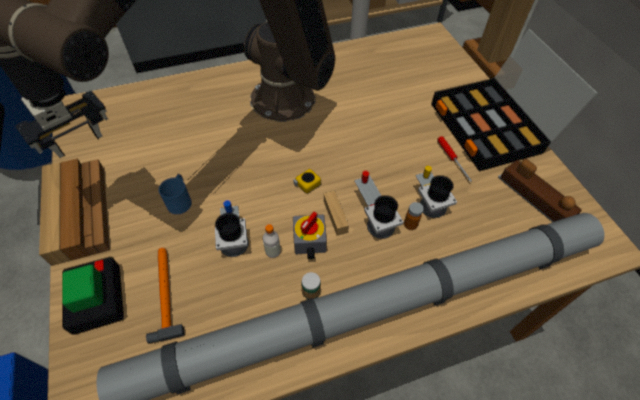

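View pics/top0.png

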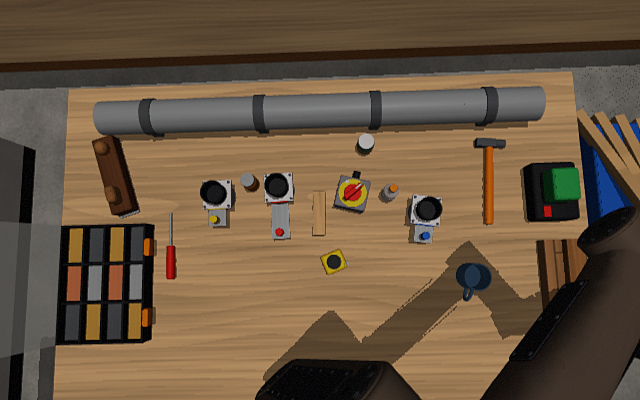

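The top view shows yellow, red and blue knobs near (215,218), (280,232) and (425,236), with the isolator near (352,192). The scene view shows the same items at about (427,173), (365,177), (228,207) and (310,228). Next I'll look at enlarged crops.

```bash
python3 - <<'E'
import cv2
a=cv2.imread("pics/top0.png")[160:255,190:450]; b=cv2.imread("pics/scene0.png")[160:265,205:465]
f=lambda a,x0,y0:[cv2.resize(a,None,fx=3,fy=3,interpolation=cv2.INTER_CUBIC)]
A=f(a,0,0)[0];B=f(b,0,0)[0]
cv2.imwrite("pics/crop1.png",cv2.vconcat([A,B][:2])) # A rows 0-284, B rows 285-599
E
```

```text
(no output)
```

View pics/crop1.png

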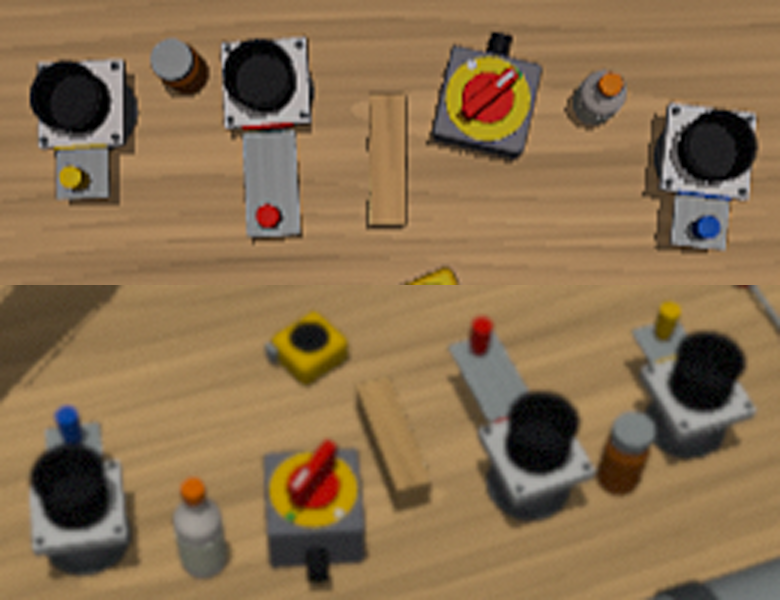

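The crop gives the knob tops, bar and collars. The bar's white line points at the green dot (ON), and the red gate is out. I'll triangulate these.

```bash
cat > h.py <<'E'
from plant import bot
import cv2,numpy as np
from scipy.spatial.transform import Rotation as R
np.set_printoptions(suppress=True,precision=2)
def ray(n,uv):
    c=bot.get_calibration(n);V=c["view"]
    d=np.array([(uv[0]-c["cx"])/c["fx"],-(uv[1]-c["cy"])/c["fy"],-1])
    d=V[:3,:3].T@d; return -V[:3,:3].T@V[:3,3], d/np.linalg.norm(d)
def atz(n,uv,z):
    o,d=ray(n,uv); return o+d*(z-o[2])/d[2]
def tri(uvt,uvs):
    rs=[ray("top",uvt),ray("scene",uvs)]
    A=sum(np.eye(3)-np.outer(d,d) for o,d in rs); b=sum((np.eye(3)-np.outer(d,d))@o for o,d in rs)
    p=np.linalg.solve(A,b); return p,[np.linalg.norm(np.cross(p-o,d)) for o,d in rs]
def down(a):  # tool down, jaw (y) axis at world azimuth a
    # tool z=-Z, y=(cos a,sin a,0), x=y×z
    y=np.array([np.cos(a),np.sin(a),0]);z=np.array([0,0,-1.]);x=np.cross(y,z)
    return R.from_matrix(np.c_[x,y,z]).as_quat()
E
python3 - <<'E'
from h import *
t=lambda x,y:(x/3+190-1/3,y/3+160-1/3)
s=lambda x,y:(x/3+205-1/3,(y-285)/3+160-1/3)
for n,a,b in [("redknob",t(267,214),s(482,324)),("blueknob",t(709,225),s(67,413)),("yelknob",t(70,176),s(668,308)),
 ("bar c",t(488,96),s(313,467)),("red collar",t(260,76),s(544,420)),("blue collar",t(717,145),s(70,475)),("glue cap",t(611,83),s(193,486)),("jar",t(173,57),s(632,430))]:
    p,e=tri(a,b); print(n,p,e[0])
for n,a,b,z in [("redknob",t(267,214),s(482,324),102),("blueknob",t(709,225),s(67,413),102),("red collar",t(260,76),s(544,420),115),("blue collar",t(717,145),s(70,475),115),("barc",t(488,96),s(313,467),112),
  ("white dot",t(472,65),s(340,513),72),("green dot",t(519,74),s(291,517),72)]:
    print(n,atz("top",a,z)[:2],atz("scene",b,z)[:2])
print("bar ends",atz("top",t(462,119),112),atz("top",t(513,73),112))
for n,q in dict(rl=t(244,236),rr=t(301,234),ru=t(272,130),bl=t(674,245),br=t(725,248)).items(): print(n,atz("top",q,60))
for n,q in dict(rh=[(222,40),(308,38),(312,127),(227,130)],bh=[(669,104),(756,114),(750,199),(662,188)]).items():
    P=np.array([atz("top",t(*k),66)[:2] for k in q]);print(n,P,P.mean(0))
E
```

```text
redknob [501.38 114.4  100.71] 0.49360874274478833
blueknob [ 479.58 -292.14  102.53] 1.196956120198015
yelknob [541.82 297.48 102.26] 0.2786249517186241
bar c [606.16 -94.26  99.08] 0.7967568370405124
red collar [630.68 119.72 109.28] 2.287342968802084
blue collar [ 552.33 -302.82  109.49] 0.46644325518150365
glue cap [ 610.15 -204.87  128.96] 1.1102438203160112
jar [654.86 204.16  87.77] 0.6098010571345781
redknob [501.14 113.76] [502.43 114.36]
blueknob [ 479.31 -293.45] [ 479.67 -291.01]
red collar [628.82 116.77] [634.62 119.6 ]
blue collar [ 551.63 -302.01] [ 556.26 -302.27]
barc [603.94 -94.38] [614.38 -96.01]
white dot [640.7  -82.07] [644.6 -80.5]
green dot [ 630.51 -126.86] [ 634.49 -123.85]
bar ends [583.17 -69.61 112.  ] [ 624.8  -118.32  112.  ]
rl [483.28 141.72  60.  ]
rr [483.64  86.87  60.  ]
ru [585.06 113.29  60.  ]
bl [ 463.1  -268.59   60.  ]
br [ 458.9  -316.67   60.  ]
rh [[674.14 160.07]
 [673.43  76.12]
 [586.02  73.83]
 [585.59 156.08]] [629.8  116.52]
bh [[ 597.86 -269.87]
 [ 585.64 -352.25]
 [ 504.41 -341.58]
 [ 517.31 -258.95]] [ 551.3  -305.67]
```

```bash
python3 - <<'E'
from h import *
C=np.array([605,-94.5]); az=np.radians(-49.5)
for k in(90,-90):
    print(k,[bot.solve_ik([*C,z],down(az+np.radians(k+d))) for z in (84,) for d in (0,75)])
q=[bot.solve_ik([*C,200],down(az+np.radians(k))) for k in (90,-90)]
j=lambda k:bot.solve_ik([*C,200],down(az+np.radians(k)))
k=min((90,-90),key=lambda k:max(abs(j(k)[5]),abs(bot.solve_ik([*C,200],down(az+np.radians(k+75)))[5])))
bot.move_ptp([*C,200],down(az+np.radians(k)))
bot.move_gripper(60)
bot.line_to([*C,130],150)
s=bot.read_state();print(k,s["t"],s["joint_pos"],s["tcp_pos"])
t=bot.camera("top")[140:240,290:415]; c=bot.camera("scene")[170:270,250:375]
cv2.imwrite("pics/c2.png",cv2.resize(cv2.hconcat([t,c]),None,fx=3.2,fy=3.2,interpolation=cv2.INTER_CUBIC)[...,::-1])
E
```

```text
90 [array([ 0.16,  0.38, -0.31,  0.  , -0.88, -2.6 ]), array([ 0.16,  0.38, -0.31,  0.  , -0.88, -1.29])]
-90 [array([ 0.16,  0.38, -0.31,  0.  , -0.88,  0.54]), array([ 0.16,  0.38, -0.31,  0.  , -0.88,  1.85])]
-90 3.6583 [ 0.16  0.33 -0.26  0.   -0.98  0.54] [605.52 -94.57 130.61]
```

View pics/c2.png

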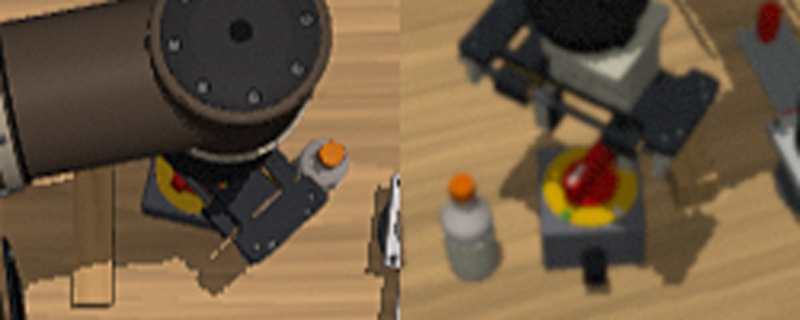

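The scene crop shows the jaws straddling the red bar at right angles, clear of the glue bottle. I'll descend and grip.

```bash
python3 - <<'E'
from h import *
C=np.array([605,-94.5])
def rep(m):
    s=bot.read_state();print(m,round(s["t"],1),s["tcp_pos"],s["contact_force"],s["moment"],round(s["width"],1),s["joint_pos"][5])
rep("pre")
bot.line_to([*C,85],100); rep("down")
bot.move_gripper(20,15); rep("20")
bot.move_gripper(0,15); rep("grip")
E
```

```text
pre 3.8 [605.94 -94.49 131.36] [0.43 0.09 0.55] [-0.04  0.12 -0.02] 59.7 0.5432480851330209
down 4.4 [605.36 -94.58  85.42] [-0.63  0.79  0.2 ] [-0.    0.08  0.01] 60.3 0.5432199090515492
20 5.2 [605.24 -94.33  85.05] [ 0.48  1.62 -0.21] [ 0.4  -0.07 -0.03] 20.0 0.5432025697727869
grip 5.5 [607.1  -92.84  85.14] [ 6.17  7.94 -3.88] [ 2.57 -1.87 -0.1 ] 14.5 0.5430386470323907
```

```bash
cat >> h.py <<'E'
def rep(m):
    s=bot.read_state();print(m,round(s["t"],1),s["tcp_pos"],s["contact_force"],s["moment"],round(s["width"],1),round(s["joint_pos"][5],3)); return s
def twist(a0,degs,z=85):
    "turn tool about its axis in steps (jaw azimuth a0+deg), following the handle compliantly"
    for d in degs:
        p=bot.read_state()["tcp_pos"]
        bot.move_joints(bot.solve_ik([p[0],p[1],z],down(a0+np.radians(d)))); rep(d)
E
python3 - <<'E'
from h import *
a0=np.radians(-139.5)
twist(a0,[0]); bot.move_gripper(0,40); rep("grip40")
twist(a0,[12,25,38,50,62,70,75])
E
```

```text
0 5.8 [607.19 -92.76  85.11] [ 0.41  2.67 -0.24] [ 0.56  0.08 -0.13] 14.6 0.541
grip40 6.0 [607.14 -92.79  85.12] [0.26 2.4  2.04] [ 0.69  0.11 -0.07] 13.5 0.541
12 6.3 [606.7  -93.24  85.1 ] [-1.5  -1.29  2.77] [-0.51  0.85 -0.06] 13.7 0.746
25 6.6 [606.33 -93.85  85.1 ] [-1.98 -4.29  3.98] [-1.65  0.97  0.02] 13.7 0.971
38 7.0 [606.11 -94.57  85.09] [-1.94 -5.04  4.5 ] [-2.04  0.75  0.03] 13.9 1.2
50 7.3 [606.03 -95.3   85.09] [-0.59 -4.96  3.02] [-2.01  0.63  0.14] 13.8 1.411
62 7.6 [606.14 -95.99  85.13] [-0.25 -5.6   2.82] [-1.98  0.34  0.12] 13.9 1.622
70 7.8 [606.27 -96.43  85.11] [-1.31 -5.14  3.92] [-2.07  0.38  0.16] 14.0 1.761
75 8.1 [606.36 -96.62  85.11] [-0.79 -5.    3.47] [-1.77  0.46 -0.64] 13.7 1.848
```

```bash
python3 - <<'E'
from h import *
a0=np.radians(-139.5)
twist(a0,[78,80])
twist(a0,[76]); 
bot.move_gripper(50); s=rep("open")
bot.line_to([*s["tcp_pos"][:2],200],150); bot.move_joints([-0.6,*s["joint_pos"][1:5]*0+bot.read_state()["joint_pos"][1:5],1.0])
t=bot.camera("top")[140:250,270:450]; c=bot.camera("scene")[170:270,210:375]
f=lambda a:cv2.resize(a,(780,int(780*a.shape[0]/a.shape[1])),interpolation=cv2.INTER_CUBIC)[...,::-1]
cv2.imwrite("pics/c3.png",cv2.resize(cv2.vconcat([f(t),f(c)]),None,fx=.62,fy=.62))
rep("")
E
```

```text
78 8.3 [606.45 -96.59  85.08] [-1.36 -3.46  4.49] [-1.27  0.5  -1.02] 14.6 1.903
80 8.6 [606.56 -96.5   85.06] [-0.15 -2.21  3.95] [-1.18  0.38 -1.21] 15.2 1.94
76 8.8 [606.6  -96.51  85.07] [-1.31 -3.01  4.08] [-1.34  0.59 -0.55] 14.1 1.874
open 9.7 [606.55 -96.52  84.98] [-0.12  0.41 -1.06] [-0.09  0.08  0.  ] 49.9 1.874
 12.3 [ 373.73 -486.64  198.95] [ 0.2   0.65 -0.02] [-0.01  0.06 -0.02] 49.9 1.0
```

View pics/c3.png

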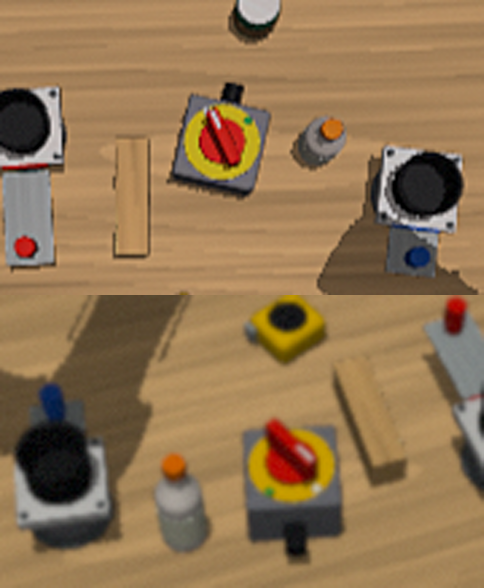

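The picture shows the white line at the white dot (OFF), and the glue bottle, offcut and tape measure are where they were. Next is the red gate.

```bash
cat >> h.py <<'E'
def goto(K,az,z=200):
    "above knob K with the jaws across the slide; pick the half turn nearest the middle of j6"
    q=[bot.solve_ik([*K,z],down(az+s*np.pi/2)) for s in(1,-1)]
    i=int(np.argmin([abs(x[5]) if x is not None else 9 for x in q])); bot.move_joints(q[i])
def slide(az,dists,v=60,z=70):
    "gripped: move along the slide from the actual position, until the stop is felt"
    u=np.array([np.cos(az),np.sin(az)]); p0=bot.read_state()["tcp_pos"][:2]
    for d in dists:
        bot.line_to([*(p0+u*d),z],v); s=rep(d); a=s["tcp_pos"][:2]-p0; print("   along",a@u,"across",a@[-u[1],u[0]],"F along",s["contact_force"][:2]@u)
        if abs(s["contact_force"][:2]@u)>22: break
E
python3 - <<'E'
from h import *
K=np.array([501.5,114]);az=np.radians(1.3)
bot.move_gripper(60)
goto(K,az); bot.line_to([*K,110],150); rep("above"); bot.line_to([*K,70],80); rep("down")
bot.move_gripper(0,15); s=rep("grip")
bot.line_to([*s["tcp_pos"][:2],70],50); bot.move_gripper(0,45); rep("grip45")
slide(az,[10,30])
E
```

```text
above 15.8 [502.08 113.96 110.58] [-0.26  0.97  0.28] [-0.09  0.1   0.03] 60.1 0.988
down 16.4 [501.8  114.18  70.32] [-0.   -0.31  0.57] [-0.1   0.19 -0.06] 59.4 0.988
grip 17.1 [501.57 114.59  70.09] [-1.57  4.72  0.29] [1.44 0.9  0.03] 21.7 0.988
grip45 17.6 [501.56 114.6   70.05] [-2.02  2.72  2.7 ] [ 0.69  0.94 -0.01] 21.1 0.987
10 17.9 [511.64 114.95  70.06] [-2.12  3.51  2.49] [0.99 1.12 0.04] 21.1 0.998
   along 10.087761560553679 across 0.1297330695715968 F along -2.0396326656654975
30 18.4 [532.53 115.72  70.11] [ 3.9   3.93 -2.46] [ 0.99 -1.12  0.01] 21.2 1.019
   along 30.99377828634082 across 0.424743966083886 F along 3.9855748796682393
```

```bash
python3 - <<'E'
from h import *
slide(np.radians(1.3),[12,17,20,22,24,26,28,30,32,34],40)
E
```

```text
12 18.8 [544.94 116.21  70.1 ] [ 3.47  3.77 -0.74] [ 1.24 -0.7  -0.01] 21.3 1.032
   along 12.417263267381754 across 0.2018294677299884 F along 3.5591779612994623
17 19.1 [549.85 116.34  70.09] [ 2.32  5.43 -0.17] [ 1.51 -0.59  0.08] 21.2 1.037
   along 17.32326415210102 across 0.2265418475574578 F along 2.4424268266693634
20 19.4 [552.7  116.43  70.11] [1.19 5.08 0.25] [ 1.68 -0.34  0.02] 21.5 1.04
   along 20.1784575114561 across 0.25048215131396867 F along 1.3004047433295365
22 19.6 [554.57 116.49  70.09] [ 0.41  5.91 -0.48] [ 1.81 -0.21  0.01] 20.9 1.041
   along 22.04671079328947 across 0.2637733613181345 F along 0.5454430863691829
24 19.9 [556.57 116.56  70.09] [0.4  5.5  0.93] [ 1.92 -0.12 -0.  ] 21.3 1.043
   along 24.053861475761703 across 0.2900145691332972 F along 0.5281123526841965
26 20.1 [558.24 116.61  70.09] [-0.53  6.18  2.6 ] [2.06 0.41 0.02] 20.9 1.045
   along 25.725789044372256 across 0.29904190149966126 F along -0.38697261529696697
28 20.4 [558.3  116.53  70.01] [-10.11   8.66   9.07] [3.13 3.46 0.  ] 20.9 1.047
   along 25.77735048531097 across 0.22529637325700033 F along -9.908113824576615
30 20.6 [558.32 116.49  69.95] [-18.79  11.09  15.45] [ 4.09  6.43 -0.01] 21.0 1.049
   along 25.79912413892143 across 0.17999806297495555 F along -18.530147689780737
32 20.9 [558.37 116.4   69.89] [-25.5   14.35  21.9 ] [ 5.11  9.46 -0.04] 21.2 1.051
   along 25.850478647583206 across 0.09211109665809049 F along -25.170469455551924
```

The red gate met a firm stop after 56.7 mm of travel, which agrees with the 45–60 mm start. I'll release it and do the blue one.

```bash
python3 - <<'E'
from h import *
p=bot.read_state()["tcp_pos"]
bot.line_to([p[0],p[1],70],50); bot.move_gripper(60); s=rep("open")
bot.line_to([*s["tcp_pos"][:2],200],200)
K=np.array([479.5,-292.3]);az=np.radians(-8.1)
goto(K,az); bot.line_to([*K,110],150); rep("above"); bot.line_to([*K,70],80); rep("down")
bot.move_gripper(0,15); s=rep("grip")
bot.line_to([*s["tcp_pos"][:2],70],50); bot.move_gripper(0,45); rep("grip45")
slide(az,[-10,-30,-45],60)
E
```

```text
open 22.0 [558.37 116.4   70.  ] [ 1.02  0.32 -0.17] [-0.12  0.15  0.03] 59.8 1.045
above 25.7 [ 480.13 -292.41  110.69] [ 0.3  -0.32  0.82] [-0.02 -0.05  0.01] 60.1 -1.513
down 26.4 [ 479.74 -292.44   70.23] [-0.09  0.   -0.3 ] [-0.   -0.06 -0.02] 59.9 -1.513
grip 27.1 [ 479.41 -293.01   70.12] [-1.12 -5.31 -0.3 ] [-1.79  0.26  0.02] 22.0 -1.513
grip45 27.5 [ 479.41 -293.05   70.08] [-0.63 -1.26  1.62] [-0.68  0.35  0.03] 21.2 -1.512
-10 27.9 [ 470.85 -291.73   70.15] [ 5.42 -2.13 -3.02] [-0.81 -1.48  0.09] 21.0 -1.511
   along -8.664787906073496 across 0.10365016669172111 F along 5.667057332641551
-30 28.3 [ 449.65 -288.47   70.07] [0.92 2.84 1.03] [ 1.13 -0.46  0.09] 21.1 -1.508
   along -30.111738011165517 across 0.3484815568069543 F along 0.5067795313117719
-45 28.7 [ 434.02 -286.03   70.04] [-1.04  6.48  6.42] [2.24 0.31 0.07] 20.9 -1.506
   along -45.93332866155521 across 0.5535360456953778 F along -1.9398900860870512
```

```bash
python3 - <<'E'
from h import *
slide(np.radians(-9.5),[-8,-11,-13,-15,-17,-19,-21,-23,-25],40)
E
```

```text
-8 29.1 [ 424.97 -284.52   70.01] [-3.57  3.16  6.7 ] [1.11 0.93 0.09] 21.2 -1.507
   along -9.174934796582466 across 0.0014275474500350424 F along -4.044105652968056
-11 29.4 [ 422.63 -284.15   70.02] [-1.51  1.92  6.19] [1.08 0.65 0.01] 21.3 -1.506
   along -11.539535049766785 across -0.025044039853009736 F along -1.805706149395868
-13 29.6 [ 421.04 -283.89   70.01] [-0.17  2.49  4.95] [0.84 0.23 0.06] 21.3 -1.506
   along -13.150493498748181 across -0.030615585473192743 F along -0.5792868882497993
-15 29.9 [ 420.09 -283.75   70.1 ] [3.8  0.47 0.76] [ 0.21 -1.46 -0.01] 21.3 -1.506
   along -14.114665115482525 across -0.05108141580553663 F along 3.674158722039411
-17 30.1 [ 420.09 -283.74   70.2 ] [10.64 -1.45 -6.73] [-0.46 -3.55  0.  ] 20.8 -1.506
   along -14.115318659796525 across -0.03809422264637627 F along 10.731506447513848
-19 30.4 [ 420.06 -283.73   70.25] [ 16.72  -3.92 -13.69] [-1.24 -5.62 -0.01] 21.5 -1.506
   along -14.145045583125833 across -0.028214205947226272 F along 17.136412863476966
-21 30.6 [ 420.07 -283.7    70.35] [ 22.86  -5.58 -20.96] [-1.95 -7.64 -0.05] 21.6 -1.506
   along -14.143323960624734 across -0.004814141510451513 F along 23.464330992439635
```

Blue travelled 60.1 mm to its stop. I'll release it and turn the isolator ON.

```bash
python3 - <<'E'
from h import *
p=bot.read_state()["tcp_pos"]
bot.line_to([p[0],p[1],70],50); bot.move_gripper(60); s=rep("open")
bot.line_to([*s["tcp_pos"][:2],200],200)
a0=np.radians(-139.5); C=[609,-95.2]
bot.move_joints(bot.solve_ik([*C,200],down(a0+np.radians(75))))
rep("over"); bot.line_to([*C,130],150); bot.line_to([*C,85],80); rep("down")
bot.move_gripper(0,15); rep("grip"); twist(a0,[75]); bot.move_gripper(0,40); rep("grip40")
twist(a0,[62,50,38,25,12,4,0,-3,-5])
E
```

```text
open 31.7 [ 420.06 -283.69   70.  ] [ 0.59 -1.3   0.56] [ 0.05 -0.03 -0.01] 59.9 -1.506
over 35.4 [608.9  -95.36 199.93] [ 0.08  0.16 -0.32] [-0.14  0.11  0.03] 60.0 1.854
down 36.7 [609.32 -95.23  85.25] [-0.43  1.   -0.71] [-0.1   0.06 -0.01] 60.1 1.855
grip 37.5 [609.12 -95.46  85.04] [ 0.72 -2.71  0.32] [-0.84 -0.16 -0.23] 14.6 1.854
75 37.7 [609.14 -95.46  85.05] [-0.65 -0.7   1.44] [-0.46  0.04 -0.22] 14.4 1.855
grip40 37.9 [609.14 -95.48  85.03] [ 0.77 -1.44  0.48] [-0.51  0.04 -0.55] 14.1 1.855
62 38.3 [609.26 -95.38  85.05] [ 0.41 -0.23  0.77] [-0.3  -0.05  0.04] 13.8 1.633
50 38.6 [609.27 -95.37  85.06] [-0.4  -0.76  1.9 ] [-0.39  0.14 -0.01] 13.8 1.425
38 38.9 [609.25 -95.35  85.05] [-0.21 -0.35  1.81] [-0.31  0.2  -0.01] 13.9 1.217
25 39.2 [609.26 -95.32  85.04] [ 0.07 -0.72  1.31] [-0.31  0.17 -0.07] 13.6 0.99
12 39.6 [609.28 -95.31  85.05] [-0.67 -1.22  1.62] [-0.28  0.19 -0.18] 13.3 0.764
4 39.8 [609.27 -95.31  85.04] [-0.2   0.21  2.3 ] [-0.27  0.25 -0.13] 13.9 0.624
0 40.1 [609.28 -95.29  85.01] [ 0.15 -0.49  2.4 ] [-0.23  0.23 -0.15] 14.0 0.552
-3 40.3 [609.25 -95.28  85.04] [-0.62 -0.19  1.67] [-0.19  0.39  0.27] 13.7 0.498
-5 40.6 [609.25 -95.24  85.05] [-0.72  0.33  2.46] [-0.16  0.51  0.88] 13.7 0.462
```

The positive moment rising to 0.88 N m shows it against the ON stop. I'll release, retreat and check.

```bash
python3 - <<'E'
from h import *
a0=np.radians(-139.5)
twist(a0,[-7,-3]); bot.move_gripper(50); s=rep("open")
bot.line_to([*s["tcp_pos"][:2],200],150)
bot.move_joints([-0.879, 0.359, 0.012, 0, -1.224, -0.288]); rep("home")
T=bot.camera("top");S=bot.camera("scene")
for n,i in(("top",T),("scene",S)): cv2.imwrite(f"pics/{n}9.png",i[...,::-1])
A,B=[cv2.resize(i,None,fx=3,fy=3,interpolation=cv2.INTER_CUBIC) for i in (T[160:255,190:450],S[160:265,205:465])]
cv2.imwrite("pics/fin.png",cv2.vconcat([A,B])[...,::-1])
D=cv2.absdiff(cv2.imread("pics/top0.png"),T[...,::-1].copy()).max(2)>40
n,_,st,_=cv2.connectedComponentsWithStats(cv2.dilate(D.astype('uint8'),np.ones((3,3))))
print([x.tolist() for x in st[1:] if x[4]>25])
E
```

```text
-7 40.8 [609.38 -95.33  85.06] [ 0.29 -0.98  2.35] [-0.65  0.19  0.98] 14.3 0.426
-3 41.1 [609.35 -95.39  85.04] [-1.05 -0.94  3.67] [-0.35  0.4  -0.12] 13.7 0.492
open 41.9 [609.39 -95.34  84.98] [ 0.05 -0.37 -1.25] [-0.04  0.15  0.05] 49.7 0.493
home 45.0 [ 266.16 -620.37  226.36] [-0.    0.38 -0.08] [ 0.01 -0.05 -0.01] 49.9 -0.288
[[270, 201, 19, 5, 79], [270, 207, 22, 36, 571], [601, 206, 25, 12, 94], [409, 223, 26, 9, 137], [576, 226, 13, 16, 66], [405, 231, 28, 36, 720], [444, 246, 16, 22, 85], [584, 255, 5, 10, 31], [426, 278, 8, 11, 51], [414, 285, 11, 14, 68], [529, 293, 8, 5, 31], [405, 296, 8, 10, 50], [454, 299, 6, 9, 34], [395, 305, 9, 8, 40], [433, 309, 19, 18, 110], [346, 325, 8, 9, 27], [417, 330, 14, 13, 75], [498, 332, 6, 9, 30], [506, 333, 8, 5, 29], [353, 335, 8, 8, 28], [507, 334, 19, 29, 112], [391, 360, 14, 21, 90], [493, 364, 13, 16, 59], [485, 381, 8, 10, 34], [407, 383, 6, 7, 27]]
```

View pics/fin.png

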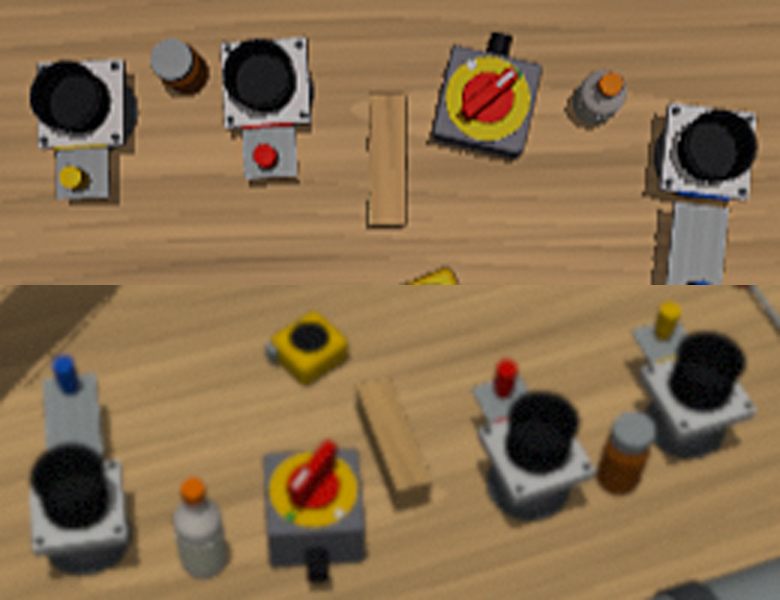

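The final crop shows the red gate home like the yellow one, the blue gate out, and the bar back on the green dot. Compared with the first top view, only the red and blue blades changed, plus shadows and arm edges.

```bash
python3 -c "
from plant import bot
print(bot.close_job(), bot.read_state()['t'])"
```

```text
the job is handed in; nothing more can be done
the job is handed in; nothing more can be done
```

The extraction is changed over from red to blue, and the job is handed in at about 45 s of the 67 s allowed. I did the steps in this order:
1. **Isolator OFF:** I turned it to its stop, and a picture showed the white line at the white dot.
2. **Red gate home:** I pushed it 56.7 mm to a hard stop, pressing up to 25 N against it.
3. **Blue gate out:** I pulled it 60.1 mm to its hard stop, pressing up to 23 N against it.
4. **Isolator ON:** I turned it back to the stop, where the moment rose to about 1 N m, then let go and drew the arm back to its start pose.

**Last checks:** Compared with the first top view, the only things that changed were the red and blue blades, shadows and the arm's own edges. The bar is back at the green dot, the yellow gate is still home, and the loose items look undisturbed.

**What disagreed:** My first camera estimate of the isolator's centre was about 4 mm off. The first turn followed the handle with side forces up to about 6 N, and I corrected the centre before the second turn. The blue slide's direction was also about a degree off my estimate, which I corrected during the pull.

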